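# Seat a notched box lid on its keyed finishing jig

### The job

Pick up the round wooden lid by its bar pull and lower it, in the hand, so that its spigot enters the hole of the plywood jig. Then turn it gently, feeling for the position at which its rim notch drops over the jig's red key, seat it fully home and flat on the jig, let go and move clear. Do not force it against the key, and leave the box, glue bottle and sanding block where they are.

Things in the scene. Friction and masses are not known exactly. Their poses are not given: they have to be found in the camera images.
- lid: Round dark-wood lid blank, loose, 0.13 to 0.25 kg, standing spigot-down on the bench. Origin: centre of the spigot's underside, z up. Pale spigot 40 mm diameter, z 0 to 16 mm, lower edge chamfered 3 mm. Dark flange 77 mm across, z 16 to 28 mm, with one notch in its rim at the lid's +y side. Pale bar pull on top.
- lid_pull (a point): Middle of the lid's pull, 46 mm above the lid's origin; axes as the lid. The pull is an upright bar 50 mm long (along x), 20 mm wide (along y), 36 mm tall (lid z 28 to 64 mm), to be pinched across its width from above.
- lid_notch (a point): Middle of the rim notch on the underside of the flange, 34 mm out along the lid's +y. The notch is 12 mm wide, open outward from 25 mm radius, and goes through the full thickness of the flange.
- lid_seat (a point): Centre of the underside of the lid's flange, where the spigot begins (16 mm above the lid's origin); axes as the lid.
- jig: Fixed plywood board 150 x 150 x 30 mm on the bench, origin at the centre of its underside, z up. A round hole in its middle; around it a flush grey index ring (radius 28 to 40 mm) that carries one upright red key. More than 40 N between lid and jig (key included) counts as forcing. A long dark line on the board marks its +y side.
- jig_face (a point): Centre of the hole's mouth, on the jig's top face (30 mm above the bench); axes as the jig. Hole 43 mm diameter, 22 mm deep, mouth chamfered 3 mm. The lid is home when lid_seat coincides with this point, the key in the notch.
- jig_mark (a point): Point on the jig's top face, 34 mm from the hole's centre along the jig's +y. The red key (8 mm wide, from 29 to 39 mm radius, 8 mm tall, rigid) stands on the same circle, but up to 0.65 rad round the hole from here, either way: its setting differs every time and is not measured. Two short dark lines mark these limits.
- jig_key_height (a point): Point on the hole's axis level with the key's top, 8 mm above the face. With the spigot in the hole the flange first rests on the key, lid_seat about here; when the notch is over the key, to within about 0.05 rad, the lid can go down the last 8 mm.
- dark_box: Bystander: open dark-wood box with pale inlay, 100 x 100 x 60 mm, loose; origin at the centre of its underside.
- glue_bottle: Bystander: white glue bottle, 52 mm diameter, 130 mm tall, loose; origin at the centre of its underside.
- sanding_block: Bystander: cork sanding block, 100 x 60 x 32 mm, loose; origin at the centre of its underside.
Things that resemble listed ones, but are neither listed nor needed, are in the scene too. Leave any blue or green look-alike of the lid alone.

How it is judged:
By the outcome, as a careful person would: the job done as asked, in the order asked, and still so for the second after the job is handed in, with the robot touching nothing.
It also fails if it takes over 67 s, if anything falls off the work surface, if the arm or the gripper's body presses on something with over 40 N, if the wrist force passes 120 N, or if a joint passes its speed limit or range.

### The arm

A 7-joint arm with a two-finger parallel gripper is mounted at the origin on the work surface. World frame = base frame: x ahead of the robot, y to its left, z up, the work surface at z = 0. Lengths are in m, angles in rad, forces in N, time in s.
With the tool pointing down it reaches from about 0.4 to 0.85 m from the base axis. Payload 10.4 kg.
Tool frame: the origin (TCP) lies at the very end of the fingers, on their centre line; the grasp point (between the pads) lies 19 mm behind it; z points along the fingers, y is the line along which they close (so a half turn about z gives the same grasp; the last joint's range is limited). The gripper opens to 87 mm and grips with 3 to 60 N. Pads are 19 mm wide; open, the fingers measure 117 mm over their backs; the gripper's body (75 mm by 190 mm) begins 51 mm behind the grasp point.
Start: joints at [-1.297, 0.332, -0.065, 1.46, 0.022, 1.35, -0.088], TCP at [0.183, 0.598, 0.223] pointing down, gripper open.
Joint ranges: [-2.6, 2.6], [-0.5, 2.12], [-1.47, 1.34], [0.16, 2.42], [-1.27, 4.41], [0.06, 2.06], [-2.6, 2.6]. Speed limits (rad/s): [2.22, 2.22, 2.79, 2.79, 3.14, 3.14, 3.14].

### API

Orientations are given as a 3x3 rotation matrix whose columns are the frame's x, y, z axes.
In Python, from station import bot gives the robot as it stands.
- The arm moves only by the tool apply_moves, never from a script. Its argument "moves" is a list of rows, each an object of numbers: "dx", "dy", "dz": the shift along the world's x, y, z in cm; "roll": the turn about the world's z in rad; "grip": the closure, from -1 (fully open) to 1 (shut). A call has 1 to 20 rows; each row shifts and turns the commanded pose from where the row before left it; what a row does not reach is not made up. A row lasts 1/12 s, in which the tool goes at most 41.7 mm and 7.16 degrees, less where a joint would pass 70% of its speed; a pose out of reach is approached as far as the arm can. A call with a gripper value outside its range is refused whole. The fingers move at their own pace and stop on an object; the grip force is fixed at half the most. Time passes only in rows, so rows that do not move let the fingers close. It gives the time, the measured TCP pose, the force, the opening and the grip force at its end, in the units of the state.
- bot.get_state(): the state, without advancing time (a new reading comes with each control period).
- bot.get_image(name): name is "scene" or "top" or "wrist"; returns (picture, depth): 384x512x3 uint8, blue, green, red; 384x512 float32, m along the optical axis (not along the pixel's ray), 0 where there is no reading.
- bot.get_calibration(name): a dict with "camera_matrix" (3x3 intrinsics, pixels), "camera_from_world" (4x4, takes a point from world to camera coordinates); the wrist camera has in their place "mount" (4x4, takes a point from camera to tool coordinates, whose origin is the TCP and whose axes are the flange's). Camera axes: x right, y up, looking along -z (the intrinsics and any distortion apply to the point x, -y, -z); pixel columns grow to the right and rows downward; lengths in m; the calibration is good to about 2 mm. A picture is of the moment at which its call begins: read the wrist's pose just before it. get_calibration takes no time and is no camera call.
- bot.hand_in(): hands the job in; it is judged then, once.
Trained networks look in the newest picture that a camera, given by its name, has taken for a name from the list of things; names that differ only in an ending like _2 or _b are one class to them, and where a whole thing is asked for, a point or a joint stands for the part that bears it (a point fixed in the world has none). Each returns a list of dicts, best first, with "score" (0 to 1); they miss things now and then, are a little off and sometimes report something else, mostly with a low value. They report only what shows in the picture. A call takes as long as a camera call. They do not tell look-alikes from the thing itself.
- bot.find_in(name, camera): "at" ([x, y, z] in m, in world coordinates, good to about 4 mm: the middle of the surface that is visible of it).
The state is a dict: "time": time; "joint_pos": joint angles; "dq": joint speeds; "tau": joint torques, N m; "ee_pos": TCP position; "eef_rot": TCP orientation; "wrist_force": force on the tool from outside, world axes, zero at the start; "moment": the same for the moment, N m; "opening": finger opening in m; "grip_force": force on a finger pad.
Only numpy, scipy, OpenCV 4.12 (cv2) and the standard library are available. Lean on these libraries where they do the work, as an engineer would, in place of code of your own. Each camera call takes 0.05 s, during which the arm holds its last target. There are 200 camera calls.

## Working session

There is one attempt and no reset: what is moved stays moved. The work goes in short steps, Python scripts to look and compute and a tool call to move; the robot and the scene stay as the last step left them, time stands still between calls to the robot, and variables do not carry over. Pictures are saved under pics/ and viewed, at most 10 in all, crops included, and the job is handed in when it is done.

Besides the shell and the picture viewer there is one more tool, called after ">>>" in YAML: its name, and indented under it one key for each argument. apply_moves: Moves the arm, as the interface text tells. Its arguments: {"type":"object","properties":{"moves":{"type":"array"}},"required":["moves"]}

```bash
mkdir -p pics; cat > h.py <<'E'
import numpy as np, cv2
from station import bot
def world(cam,u,v,depth,cal=None):
    c=cal or bot.get_calibration(cam);K=np.array(c["camera_matrix"]);T=np.linalg.inv(np.array(c["camera_from_world"]))
    u=np.asarray(u,float);v=np.asarray(v,float)
    p=np.stack([(u-K[0,2])/K[0,0]*depth,-(v-K[1,2])/K[1,1]*depth,-depth,np.ones_like(depth)],-1)
    return (p@T.T)[...,:3]
E
python3 - <<'E'
from h import *
s=bot.get_state();print(s["time"],s["ee_pos"],s["eef_rot"],s["opening"])
for c in("top","scene"):
    im,d=bot.get_image(c);cv2.imwrite(f"pics/{c}0.png",im);np.save(f"{c}0.npy",d)
    k=bot.get_calibration(c);print(k.keys())
    for n in("lid","lid_pull","jig"):
        print(c,n,[(np.round(r["at"],3),round(r["score"],2)) for r in bot.find_in(n,c)])
E
```

```text
0.0 [0.18266362 0.59730454 0.22174995] [[-9.56288587e-01  2.92424362e-01 -3.61299657e-04]
 [ 2.92424580e-01  9.56287591e-01 -1.38136593e-03]
 [-5.84386719e-05 -1.42663737e-03 -9.99998981e-01]] 0.08687852923288487
dict_keys(['camera_matrix', 'camera_from_world'])
top lid [(array([0.524, 0.146, 0.029]), 0.89), (array([0.622, 0.246, 0.03 ]), 0.81), (array([0.504, 0.262, 0.028]), 0.73), (array([0.416, 0.16 , 0.025]), 0.6)]
top lid_pull [(array([0.527, 0.144, 0.024]), 0.95), (array([0.416, 0.158, 0.026]), 0.9), (array([0.503, 0.262, 0.032]), 0.8), (array([0.624, 0.244, 0.031]), 0.66)]
top jig [(array([ 0.565, -0.128,  0.028]), 0.89)]
dict_keys(['camera_matrix', 'camera_from_world'])
scene lid [(array([0.638, 0.236, 0.028]), 0.85), (array([0.517, 0.259, 0.026]), 0.75), (array([0.539, 0.137, 0.029]), 0.64), (array([0.422, 0.154, 0.029]), 0.53)]
scene lid_pull [(array([0.639, 0.234, 0.027]), 0.84), (array([0.52 , 0.253, 0.026]), 0.76), (array([0.426, 0.154, 0.028]), 0.62), (array([0.537, 0.142, 0.03 ]), 0.55)]
scene jig [(array([ 0.58 , -0.126,  0.029]), 0.65), (array([0.535, 0.135, 0.028]), 0.54)]
```

View pics/top0.png

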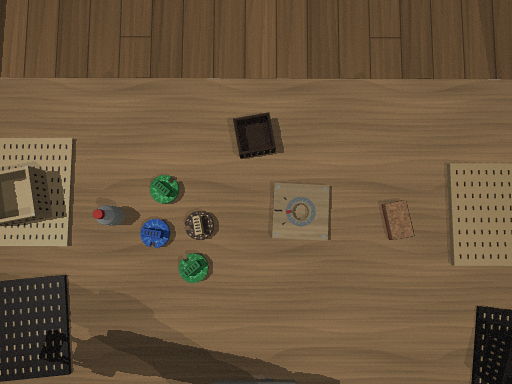

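View pics/scene0.png

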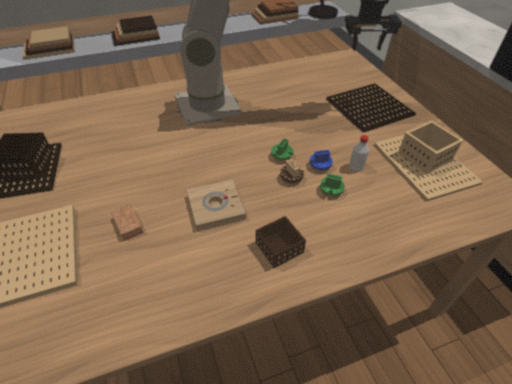

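The top view shows the dark lid at (199,225), with a blue look-alike at (155,233) and green ones at (165,189) and (194,267). The jig is at (301,211), with its red key at about (290,212) and the long line on its left (+y) side. Next I'll go above the lid and look from near.

>>> apply_moves:
  moves:
    - {"dx": 2.4,"dy": -3.2}
    - {"dx": 2.4,"dy": -3.2}
    - {"dx": 2.4,"dy": -3.2}
    - {"dx": 2.4,"dy": -3.2}
    - {"dx": 2.4,"dy": -3.2}
    - {"dx": 2.4,"dy": -3.2}
    - {"dx": 2.4,"dy": -3.2}
    - {"dx": 2.4,"dy": -3.2}
    - {"dx": 2.4,"dy": -3.2}
    - {"dx": 2.4,"dy": -3.2}
    - {"dx": 2.4,"dy": -3.2}
    - {"dx": 2.4,"dy": -3.2}
    - {"dx": 2.4,"dy": -3.2}
    - {"dx": 2.4,"dy": -3.2}
    - {}
    - {}
    - {}

```text
invalid input at $.moves[0]: expected keys dx, dy, dz, roll, grip
```

```bash
cat >> h.py <<'E'
def wcal():
    c=bot.get_calibration("wrist");s=bot.get_state()
    T=np.eye(4);T[:3,:3]=s["eef_rot"];T[:3,3]=s["ee_pos"]
    return {"camera_matrix":c["camera_matrix"],"camera_from_world":np.linalg.inv(T@np.array(c["mount"]))}
def look(tag):
    cal=wcal();im,d=bot.get_image("wrist");cv2.imwrite(f"pics/{tag}.png",im)
    v,u=np.mgrid[:384,:512];W=world("wrist",u,v,d,cal);W[d==0]=np.nan
    np.savez(f"{tag}.npz",W=W,im=im,d=d);return im,d,W,cal
E
python3 - <<'E'
from h import *
c=bot.get_calibration("wrist");print(np.round(np.array(c["mount"]),3),c["camera_matrix"],[k for k in c])
s=bot.get_state();print(s["time"],s["ee_pos"],s["eef_rot"])
im,d,W,cal=look("w1")
E
```

```text
[[ 0.001  0.962  0.273  0.075]
 [ 1.    -0.001  0.    -0.   ]
 [ 0.     0.273 -0.962 -0.16 ]
 [ 0.     0.     0.     1.   ]] [[275.09729704   0.         254.63481837]
 [  0.         275.09729704 197.33234711]
 [  0.           0.           1.        ]] ['camera_matrix', 'mount']
0.4 [0.18276924 0.59762386 0.22245237] [[-9.56275446e-01  2.92467552e-01 -5.38464330e-05]
 [ 2.92467557e-01  9.56275435e-01 -1.39682833e-04]
 [ 1.06393250e-05 -1.49323598e-04 -9.99999989e-01]]
```

View pics/w1.png

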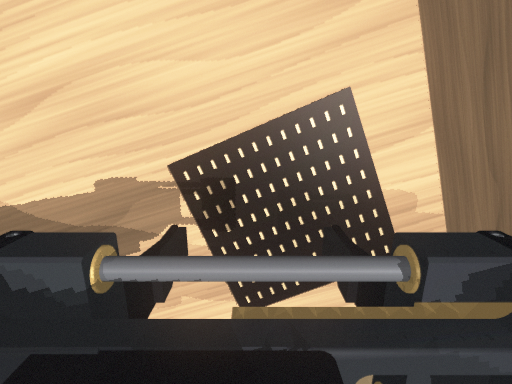

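>>> apply_moves:
  moves:
    - {"dx": 2.7,"dy": -3.2,"dz": 0,"roll": 0,"grip": -1}
    - {"dx": 2.7,"dy": -3.2,"dz": 0,"roll": 0,"grip": -1}
    - {"dx": 2.7,"dy": -3.2,"dz": 0,"roll": 0,"grip": -1}
    - {"dx": 2.7,"dy": -3.2,"dz": 0,"roll": 0,"grip": -1}
    - {"dx": 2.7,"dy": -3.2,"dz": 0,"roll": 0,"grip": -1}
    - {"dx": 2.7,"dy": -3.2,"dz": 0,"roll": 0,"grip": -1}
    - {"dx": 2.7,"dy": -3.2,"dz": 0,"roll": 0,"grip": -1}
    - {"dx": 2.7,"dy": -3.2,"dz": 0,"roll": 0,"grip": -1}
    - {"dx": 2.7,"dy": -3.2,"dz": 0,"roll": 0,"grip": -1}
    - {"dx": 2.7,"dy": -3.2,"dz": 0,"roll": 0,"grip": -1}
    - {"dx": 2.7,"dy": -3.2,"dz": 0,"roll": 0,"grip": -1}
    - {"dx": 2.7,"dy": -3.2,"dz": 0,"roll": 0,"grip": -1}
    - {"dx": 2.7,"dy": -3.2,"dz": 0,"roll": 0,"grip": -1}
    - {"dx": 2.7,"dy": -3.2,"dz": 0,"roll": 0,"grip": -1}
    - {"dx": 0,"dy": 0,"dz": 0,"roll": 0,"grip": -1}
    - {"dx": 0,"dy": 0,"dz": 0,"roll": 0,"grip": -1}
    - {"dx": 0,"dy": 0,"dz": 0,"roll": 0,"grip": -1}
    - {"dx": 0,"dy": 0,"dz": 0,"roll": 0,"grip": -1}

```text
time: 1.95
ee_pos: [0.5583, 0.1533, 0.2225]
eef_rot: [[-0.957, 0.29, -0.0], [0.29, 0.957, 0.001], [0.0, 0.001, -1.0]]
wrist_force: [-0.0, 0.7, -0.4]
opening: 0.0867
grip_force: 0.0
```

```bash
python3 - <<'E'
from h import *
s=bot.get_state();print(s["time"],s["ee_pos"],s["eef_rot"])
im,d,W,cal=look("w2")
g=np.hypot(W[...,0]-.527,W[...,1]-.144)<.06
z=W[...,2]
m=g&(z>.055)&(z<.072)
P=W[m];print(m.sum(),P[:,2].mean(),np.percentile(P[:,2],[10,50,90]))
r=cv2.minAreaRect(P[:,:2].astype(np.float32)*1000);print(r)
f=g&(z>.022)&(z<.034);print(f.sum(),np.median(W[f],0),cv2.minEnclosingCircle(W[f][:,:2].astype(np.float32)*1000))
vv,uu=np.nonzero(f);print(uu.min(),uu.max(),vv.min(),vv.max())
E
```

```text
1.95 [0.55834915 0.15326902 0.2225411 ] [[-9.56877276e-01  2.90492317e-01 -3.02110385e-04]
 [ 2.90492084e-01  9.56877178e-01  6.43784891e-04]
 [ 4.76097098e-04  5.28262458e-04 -9.99999747e-01]]
730 0.06207601609384639 [0.06103395 0.06213179 0.06318967]
((526.7100219726562, 149.07749938964844), (49.95738220214844, 20.13808822631836), 10.732964515686035)
1955 [0.52520559 0.15178937 0.02636428] ((526.7542114257812, 149.28005981445312), 39.54679870605469)
214 275 126 185
```

View pics/w2.png

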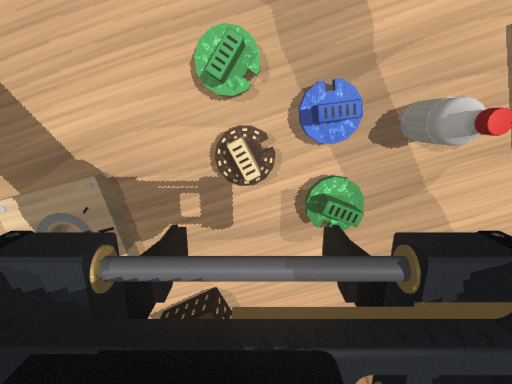

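The lid is the dark disc at (245,155) with its notch at (268,147), facing world +y. The bar fits 50 x 20 mm at yaw 0.187. I'll pick it up.

>>> apply_moves:
  moves:
    - {"dx": -0.8,"dy": -0.1,"dz": -1,"roll": 0.0964,"grip": -1}
    - {"dx": -0.8,"dy": -0.1,"dz": -1,"roll": 0.0964,"grip": -1}
    - {"dx": -0.8,"dy": -0.1,"dz": -1,"roll": 0.0964,"grip": -1}
    - {"dx": -0.8,"dy": -0.1,"dz": -1,"roll": 0.0964,"grip": -1}
    - {"dx": 0,"dy": 0,"dz": -3,"roll": 0.0964,"grip": -1}
    - {"dx": 0,"dy": 0,"dz": -3,"roll": 0,"grip": -1}
    - {"dx": 0,"dy": 0,"dz": -3,"roll": 0,"grip": -1}
    - {"dx": 0,"dy": 0,"dz": -2,"roll": 0,"grip": -1}
    - {"dx": 0,"dy": 0,"dz": -2,"roll": 0,"grip": -1}
    - {"dx": 0,"dy": 0,"dz": -1,"roll": 0,"grip": -1}
    - {"dx": 0,"dy": 0,"dz": -0.9,"roll": 0,"grip": -1}
    - {"dx": 0,"dy": 0,"dz": 0,"roll": 0,"grip": -1}
    - {"dx": 0,"dy": 0,"dz": 0,"roll": 0,"grip": -1}
    - {"dx": 0,"dy": 0,"dz": 0,"roll": 0,"grip": -1}

```text
time: 3.17
ee_pos: [0.5277, 0.1483, 0.0348]
eef_rot: [[-0.983, -0.184, 0.002], [-0.184, 0.983, 0.001], [-0.002, 0.001, -1.0]]
wrist_force: [-0.7, 0.9, -0.4]
opening: 0.0868
grip_force: 0.0
```

>>> apply_moves:
  moves:
    - {"dx": 0,"dy": 0,"dz": -0.1,"roll": 0,"grip": 1}
    - {"dx": 0,"dy": 0,"dz": 0,"roll": 0,"grip": 1}
    - {"dx": 0,"dy": 0,"dz": 0,"roll": 0,"grip": 1}
    - {"dx": 0,"dy": 0,"dz": 0,"roll": 0,"grip": 1}
    - {"dx": 0,"dy": 0,"dz": 0,"roll": 0,"grip": 1}
    - {"dx": 0,"dy": 0,"dz": 0,"roll": 0,"grip": 1}
    - {"dx": 0,"dy": 0,"dz": 0,"roll": 0,"grip": 1}
    - {"dx": 0,"dy": 0,"dz": 0,"roll": 0,"grip": 1}
    - {"dx": 0,"dy": 0,"dz": 0,"roll": 0,"grip": 1}
    - {"dx": 0,"dy": 0,"dz": 0,"roll": 0,"grip": 1}
    - {"dx": 0,"dy": 0,"dz": 0,"roll": 0,"grip": 1}
    - {"dx": 0,"dy": 0,"dz": 0,"roll": 0,"grip": 1}

```text
time: 4.17
ee_pos: [0.5269, 0.148, 0.0325]
eef_rot: [[-0.983, -0.184, -0.0], [-0.184, 0.983, 0.0], [0.0, 0.0, -1.0]]
wrist_force: [-0.1, 1.2, 0.3]
opening: 0.0202
grip_force: 29.9
```

>>> apply_moves:
  moves:
    - {"dx": 0,"dy": 0,"dz": 1.5,"roll": 0,"grip": 1}
    - {"dx": 0,"dy": 0,"dz": 3,"roll": 0,"grip": 1}
    - {"dx": 0,"dy": 0,"dz": 3,"roll": 0,"grip": 1}
    - {"dx": 0,"dy": 0,"dz": 3,"roll": 0,"grip": 1}
    - {"dx": 0,"dy": 0,"dz": 3,"roll": 0,"grip": 1}
    - {"dx": 0.8,"dy": -1.5,"dz": 2,"roll": 0,"grip": 1}
    - {"dx": 1.3,"dy": -2.5,"dz": 2,"roll": 0,"grip": 1}
    - {"dx": 1.3,"dy": -2.5,"dz": 2,"roll": 0,"grip": 1}
    - {"dx": 1.3,"dy": -2.5,"dz": 2,"roll": 0,"grip": 1}
    - {"dx": 1.3,"dy": -2.5,"dz": 0,"roll": 0,"grip": 1}
    - {"dx": 1.3,"dy": -2.5,"dz": 0,"roll": 0,"grip": 1}
    - {"dx": 1.3,"dy": -2.5,"dz": 0,"roll": 0,"grip": 1}
    - {"dx": 1.3,"dy": -2.5,"dz": 0,"roll": 0,"grip": 1}
    - {"dx": 1.3,"dy": -2.5,"dz": 0,"roll": 0,"grip": 1}
    - {"dx": 1.3,"dy": -2.5,"dz": 0,"roll": 0,"grip": 1}
    - {"dx": 1.3,"dy": -2.5,"dz": 0,"roll": 0,"grip": 1}
    - {"dx": 0.3,"dy": -1,"dz": 0,"roll": 0,"grip": 1}
    - {"dx": 0,"dy": 0,"dz": 0,"roll": 0,"grip": 1}
    - {"dx": 0,"dy": 0,"dz": 0,"roll": 0,"grip": 1}
    - {"dx": 0,"dy": 0,"dz": 0,"roll": 0,"grip": 1}

```text
time: 5.83
ee_pos: [0.6678, -0.1256, 0.2473]
eef_rot: [[-0.983, -0.185, -0.001], [-0.185, 0.983, 0.001], [0.0, 0.001, -1.0]]
wrist_force: [0.2, -0.1, -2.6]
opening: 0.0195
grip_force: 29.9
```

```bash
python3 - <<'E'
from h import *
s=bot.get_state();print(s["time"],s["ee_pos"],s["eef_rot"],s["wrist_force"],s["opening"])
im,d,W,cal=look("w3")
b=im.astype(int);red=(b[...,2]>1.7*b[...,1])&(b[...,2]>80)&(np.hypot(W[...,0]-.568,W[...,1]+.127)<.06)
v,u=np.nonzero(red);print("red",red.sum(),u.mean() if len(u) else 0,v.mean() if len(v) else 0,np.median(W[red],0) if len(u) else 0)
g=(abs(W[...,0]-.568)<.11)&(abs(W[...,1]+.127)<.11)&(W[...,2]>.02)&(W[...,2]<.034)
P=W[g];print(g.sum(),np.median(P,0),cv2.minAreaRect(P[:,:2].astype(np.float32)*1000))
h=(np.hypot(W[...,0]-.568,W[...,1]+.127)<.035)&(W[...,2]<.022);print("hole",h.sum(),np.median(W[h],0))
E
```

```text
5.8333 [ 0.66777275 -0.12562143  0.24729381] [[-9.82653923e-01 -1.85447953e-01 -5.70218255e-04]
 [-1.85448483e-01  9.82653387e-01  1.08692458e-03]
 [ 3.58758961e-04  1.17381681e-03 -9.99999247e-01]] [ 0.23573779 -0.12287051 -2.64487327] 0.019466526692151195
red 51 295.3529411764706 102.80392156862744 [ 0.56423065 -0.09185556  0.03626922]
13215 [ 0.55567297 -0.1277813   0.02832547] ((564.6097412109375, -125.73930358886719), (150.29322814941406, 150.42822265625), 87.40352630615234)
hole 869 [ 0.56328616 -0.12520493  0.00637119]
```

View pics/w3.png

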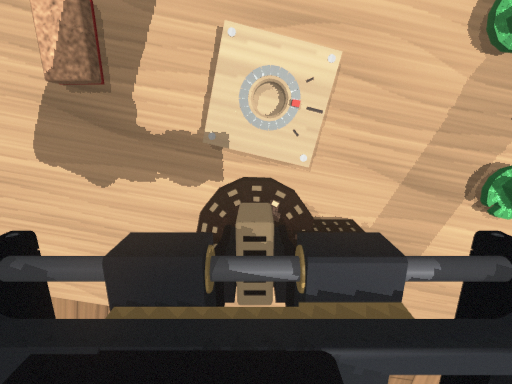

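The jig centre is at (0.5646,-0.1257). The red key at (295,103) lies at world (0.564,-0.092), so its yaw is about 0.01, and the held lid is at yaw 0.187. I'll move over the hole, keeping the yaw offset, and lower to just above.

>>> apply_moves:
  moves:
    - {"dx": -1.3,"dy": 0,"dz": 0,"roll": 0,"grip": 1}
    - {"dx": -2,"dy": 0,"dz": 0,"roll": 0,"grip": 1}
    - {"dx": -2,"dy": 0,"dz": 0,"roll": 0,"grip": 1}
    - {"dx": -2,"dy": 0,"dz": 0,"roll": 0,"grip": 1}
    - {"dx": -2,"dy": 0,"dz": 0,"roll": 0,"grip": 1}
    - {"dx": -1,"dy": 0,"dz": -1,"roll": 0,"grip": 1}
    - {"dx": 0,"dy": 0,"dz": -3,"roll": 0,"grip": 1}
    - {"dx": 0,"dy": 0,"dz": -3,"roll": 0,"grip": 1}
    - {"dx": 0,"dy": 0,"dz": -3,"roll": 0,"grip": 1}
    - {"dx": 0,"dy": 0,"dz": -3,"roll": 0,"grip": 1}
    - {"dx": 0,"dy": 0,"dz": -2,"roll": 0,"grip": 1}
    - {"dx": 0,"dy": 0,"dz": -1,"roll": 0,"grip": 1}
    - {"dx": 0,"dy": 0,"dz": -0.7,"roll": 0,"grip": 1}
    - {"dx": 0,"dy": 0,"dz": 0,"roll": 0,"grip": 1}
    - {"dx": 0,"dy": 0,"dz": 0,"roll": 0,"grip": 1}
    - {"dx": 0,"dy": 0,"dz": 0,"roll": 0,"grip": 1}

```text
time: 7.22
ee_pos: [0.5659, -0.1271, 0.0821]
eef_rot: [[-0.983, -0.184, 0.002], [-0.184, 0.983, 0.0], [-0.002, -0.0, -1.0]]
wrist_force: [1.2, -0.3, -3.1]
opening: 0.0198
grip_force: 29.9
```

```bash
python3 - <<'E'
from h import *
s=bot.get_state();print(s["time"],s["ee_pos"],s["eef_rot"],s["wrist_force"],s["moment"])
im,d,W,cal=look("w4")
b=im.astype(int);red=(b[...,2]>1.7*b[...,1])&(b[...,2]>80)
print(red.sum(),np.nanmedian(W[red],0) if red.any() else 0)
P=W[(W[...,2]>.068)&(W[...,2]<.079)&(np.hypot(W[...,0]-.565,W[...,1]+.126)<.05)]
print(len(P),np.median(P,0) if len(P) else 0,cv2.minEnclosingCircle(P[:,:2].astype(np.float32)*1000) if len(P) else 0)
cv2.imwrite("pics/w4c.png",im[:300])
E
```

```text
7.2167 [ 0.56593492 -0.12711917  0.08210983] [[-9.82847099e-01 -1.84407564e-01  2.33047605e-03]
 [-1.84408008e-01  9.82849778e-01  2.51590118e-05]
 [-2.29514738e-03 -4.05030984e-04 -9.99997284e-01]] [ 1.18301192 -0.25755227 -3.12470756] [ 0.05845245  0.01127825 -0.03470126]
56 [ 0.58147664 -0.3539407   0.00100396]
3866 [ 0.54367858 -0.13354682  0.07585679] ((565.4498901367188, -126.76232147216797), 39.64247512817383)
```

View pics/w4c.png

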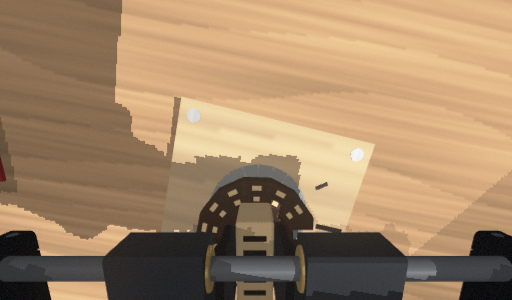

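The lid sits over the hole, about 1 mm off. I'll correct that and lower gently.

>>> apply_moves:
  moves:
    - {"dx": -0.1,"dy": 0.13,"dz": 0,"roll": 0,"grip": 1}
    - {"dx": 0,"dy": 0,"dz": -0.5,"roll": 0,"grip": 1}
    - {"dx": 0,"dy": 0,"dz": -0.5,"roll": 0,"grip": 1}
    - {"dx": 0,"dy": 0,"dz": -0.3,"roll": 0,"grip": 1}
    - {"dx": 0,"dy": 0,"dz": -0.2,"roll": 0,"grip": 1}
    - {"dx": 0,"dy": 0,"dz": -0.1,"roll": 0,"grip": 1}
    - {"dx": 0,"dy": 0,"dz": -0.1,"roll": 0,"grip": 1}
    - {"dx": 0,"dy": 0,"dz": 0,"roll": 0,"grip": 1}
    - {"dx": 0,"dy": 0,"dz": 0,"roll": 0,"grip": 1}

```text
time: 8.02
ee_pos: [0.564, -0.1259, 0.0636]
eef_rot: [[-0.983, -0.184, 0.0], [-0.184, 0.983, 0.0], [-0.0, 0.0, -1.0]]
wrist_force: [0.3, -0.2, -2.0]
opening: 0.0198
grip_force: 29.9
```

>>> apply_moves:
  moves:
    - {"dx": 0,"dy": 0,"dz": -0.1,"roll": 0,"grip": 1}
    - {"dx": 0,"dy": 0,"dz": -0.1,"roll": 0,"grip": 1}
    - {"dx": 0,"dy": 0,"dz": -0.1,"roll": 0,"grip": 1}
    - {"dx": 0,"dy": 0,"dz": -0.1,"roll": 0,"grip": 1}
    - {"dx": 0,"dy": 0,"dz": 0,"roll": 0,"grip": 1}

```text
time: 8.43
ee_pos: [0.5638, -0.1258, 0.0593]
eef_rot: [[-0.983, -0.184, -0.0], [-0.184, 0.983, 0.0], [0.0, 0.0, -1.0]]
wrist_force: [-0.6, 0.2, -2.8]
opening: 0.0201
grip_force: 29.9
```

>>> apply_moves:
  moves:
    - {"dx": 0,"dy": 0,"dz": -0.1,"roll": 0,"grip": 1}
    - {"dx": 0,"dy": 0,"dz": -0.1,"roll": 0,"grip": 1}
    - {"dx": 0,"dy": 0,"dz": -0.1,"roll": 0,"grip": 1}
    - {"dx": 0,"dy": 0,"dz": 0,"roll": 0,"grip": 1}
    - {"dx": 0,"dy": 0,"dz": 0,"roll": 0,"grip": 1}

```text
time: 8.85
ee_pos: [0.5639, -0.1258, 0.0565]
eef_rot: [[-0.983, -0.184, -0.0], [-0.184, 0.983, 0.0], [0.0, 0.0, -1.0]]
wrist_force: [0.6, 0.4, -1.7]
opening: 0.0194
grip_force: 29.9
```

>>> apply_moves:
  moves:
    - {"dx": 0,"dy": 0,"dz": -0.1,"roll": 0,"grip": 1}
    - {"dx": 0,"dy": 0,"dz": -0.05,"roll": 0,"grip": 1}
    - {"dx": 0,"dy": 0,"dz": -0.05,"roll": 0,"grip": 1}
    - {"dx": 0,"dy": 0,"dz": 0,"roll": 0,"grip": 1}
    - {"dx": 0,"dy": 0,"dz": 0,"roll": 0,"grip": 1}

```text
time: 9.27
ee_pos: [0.5639, -0.1258, 0.0545]
eef_rot: [[-0.983, -0.184, -0.0], [-0.184, 0.983, 0.0], [0.0, 0.0, -1.0]]
wrist_force: [0.2, 0.7, -2.8]
opening: 0.0197
grip_force: 29.9
```

>>> apply_moves:
  moves:
    - {"dx": 0,"dy": 0,"dz": -0.05,"roll": 0,"grip": 1}
    - {"dx": 0,"dy": 0,"dz": -0.05,"roll": 0,"grip": 1}
    - {"dx": 0,"dy": 0,"dz": 0,"roll": 0,"grip": 1}
    - {"dx": 0,"dy": 0,"dz": 0,"roll": 0,"grip": 1}

```text
time: 9.6
ee_pos: [0.5641, -0.1259, 0.054]
eef_rot: [[-0.983, -0.184, 0.0], [-0.184, 0.983, 0.0], [-0.0, 0.0, -1.0]]
wrist_force: [-2.5, 0.1, 3.4]
opening: 0.0197
grip_force: 29.9
```

Light contact with the key (about 6 N). Now I'll turn it towards the key.

>>> apply_moves:
  moves:
    - {"dx": 0,"dy": 0,"dz": 0,"roll": -0.03,"grip": 1}
    - {"dx": 0,"dy": 0,"dz": 0,"roll": -0.03,"grip": 1}
    - {"dx": 0,"dy": 0,"dz": 0,"roll": -0.03,"grip": 1}
    - {"dx": 0,"dy": 0,"dz": 0,"roll": -0.03,"grip": 1}
    - {"dx": 0,"dy": 0,"dz": 0,"roll": 0,"grip": 1}
    - {"dx": 0,"dy": 0,"dz": 0,"roll": 0,"grip": 1}

```text
time: 10.1
ee_pos: [0.5638, -0.1258, 0.0536]
eef_rot: [[-0.998, -0.066, -0.0], [-0.066, 0.998, 0.0], [0.0, 0.0, -1.0]]
wrist_force: [-3.1, 0.2, 3.2]
opening: 0.0198
grip_force: 29.9
```

>>> apply_moves:
  moves:
    - {"dx": 0,"dy": 0,"dz": 0,"roll": -0.02,"grip": 1}
    - {"dx": 0,"dy": 0,"dz": 0,"roll": -0.02,"grip": 1}
    - {"dx": 0,"dy": 0,"dz": 0,"roll": 0,"grip": 1}
    - {"dx": 0,"dy": 0,"dz": 0,"roll": 0,"grip": 1}

```text
time: 10.43
ee_pos: [0.564, -0.1258, 0.0533]
eef_rot: [[-1.0, -0.025, -0.0], [-0.025, 1.0, -0.0], [0.0, -0.0, -1.0]]
wrist_force: [-0.1, 0.3, -2.8]
opening: 0.0196
grip_force: 29.9
```

Contact is released at yaw 0.025, so the notch edge has been passed. A bit further to centre, then down.

>>> apply_moves:
  moves:
    - {"dx": 0,"dy": 0,"dz": 0,"roll": -0.02,"grip": 1}
    - {"dx": 0,"dy": 0,"dz": -0.05,"roll": 0,"grip": 1}
    - {"dx": 0,"dy": 0,"dz": -0.05,"roll": 0,"grip": 1}
    - {"dx": 0,"dy": 0,"dz": -0.05,"roll": 0,"grip": 1}
    - {"dx": 0,"dy": 0,"dz": 0,"roll": 0,"grip": 1}
    - {"dx": 0,"dy": 0,"dz": 0,"roll": 0,"grip": 1}

```text
time: 10.93
ee_pos: [0.5639, -0.1259, 0.052]
eef_rot: [[-1.0, -0.005, -0.0], [-0.005, 1.0, 0.0], [0.0, 0.0, -1.0]]
wrist_force: [0.2, 0.5, -2.5]
opening: 0.0199
grip_force: 29.9
```

>>> apply_moves:
  moves:
    - {"dx": 0,"dy": 0,"dz": -0.1,"roll": 0,"grip": 1}
    - {"dx": 0,"dy": 0,"dz": -0.1,"roll": 0,"grip": 1}
    - {"dx": 0,"dy": 0,"dz": -0.1,"roll": 0,"grip": 1}
    - {"dx": 0,"dy": 0,"dz": -0.1,"roll": 0,"grip": 1}
    - {"dx": 0,"dy": 0,"dz": 0,"roll": 0,"grip": 1}
    - {"dx": 0,"dy": 0,"dz": 0,"roll": 0,"grip": 1}

```text
time: 11.43
ee_pos: [0.5639, -0.1259, 0.048]
eef_rot: [[-1.0, -0.005, -0.0], [-0.005, 1.0, 0.0], [0.0, 0.0, -1.0]]
wrist_force: [0.1, 0.2, -2.8]
opening: 0.0195
grip_force: 29.9
```

>>> apply_moves:
  moves:
    - {"dx": 0,"dy": 0,"dz": -0.05,"roll": 0,"grip": 1}
    - {"dx": 0,"dy": 0,"dz": -0.05,"roll": 0,"grip": 1}
    - {"dx": 0,"dy": 0,"dz": -0.05,"roll": 0,"grip": 1}
    - {"dx": 0,"dy": 0,"dz": -0.05,"roll": 0,"grip": 1}
    - {"dx": 0,"dy": 0,"dz": 0,"roll": 0,"grip": 1}
    - {"dx": 0,"dy": 0,"dz": 0,"roll": 0,"grip": 1}

```text
time: 11.93
ee_pos: [0.5641, -0.1258, 0.0465]
eef_rot: [[-1.0, -0.005, 0.0], [-0.005, 1.0, 0.0], [-0.0, 0.0, -1.0]]
wrist_force: [-2.5, 1.5, 6.0]
opening: 0.0198
grip_force: 29.9
```

Contact at exactly the seated height. I'll press slightly more, release and rise.

>>> apply_moves:
  moves:
    - {"dx": 0,"dy": 0,"dz": -0.03,"roll": 0,"grip": 1}
    - {"dx": 0,"dy": 0,"dz": 0,"roll": 0,"grip": 1}
    - {"dx": 0,"dy": 0,"dz": 0,"roll": 0,"grip": -1}
    - {"dx": 0,"dy": 0,"dz": 0,"roll": 0,"grip": -1}
    - {"dx": 0,"dy": 0,"dz": 0,"roll": 0,"grip": -1}
    - {"dx": 0,"dy": 0,"dz": 0,"roll": 0,"grip": -1}
    - {"dx": 0,"dy": 0,"dz": 0,"roll": 0,"grip": -1}
    - {"dx": 0,"dy": 0,"dz": 0,"roll": 0,"grip": -1}
    - {"dx": 0,"dy": 0,"dz": 0,"roll": 0,"grip": -1}
    - {"dx": 0,"dy": 0,"dz": 0,"roll": 0,"grip": -1}

```text
time: 12.77
ee_pos: [0.5639, -0.1258, 0.0457]
eef_rot: [[-1.0, -0.005, -0.0], [-0.005, 1.0, 0.0], [0.0, 0.0, -1.0]]
wrist_force: [0.2, -0.0, -0.0]
opening: 0.065
grip_force: 0.0
```

>>> apply_moves:
  moves:
    - {"dx": 0,"dy": 0,"dz": 1,"roll": 0,"grip": -1}
    - {"dx": 0,"dy": 0,"dz": 2,"roll": 0,"grip": -1}
    - {"dx": 0,"dy": 0,"dz": 3,"roll": 0,"grip": -1}
    - {"dx": 0,"dy": 0,"dz": 3,"roll": 0,"grip": -1}
    - {"dx": 0,"dy": 0,"dz": 3,"roll": 0,"grip": -1}
    - {"dx": 1,"dy": 0,"dz": 3,"roll": 0,"grip": -1}
    - {"dx": 2,"dy": 0,"dz": 3,"roll": 0,"grip": -1}
    - {"dx": 2,"dy": 0,"dz": 0,"roll": 0,"grip": -1}
    - {"dx": 2,"dy": 0,"dz": 0,"roll": 0,"grip": -1}
    - {"dx": 0,"dy": 0,"dz": 0,"roll": 0,"grip": -1}
    - {"dx": 0,"dy": 0,"dz": 0,"roll": 0,"grip": -1}
    - {"dx": 0,"dy": 0,"dz": 0,"roll": 0,"grip": -1}

```text
time: 13.77
ee_pos: [0.6333, -0.1263, 0.2259]
eef_rot: [[-1.0, -0.005, -0.001], [-0.005, 1.0, -0.0], [0.001, -0.0, -1.0]]
wrist_force: [-0.6, -1.1, 0.4]
opening: 0.0868
grip_force: 0.0
```

```bash
python3 - <<'E'
from h import *
s=bot.get_state();print(s["time"],s["ee_pos"],s["wrist_force"],s["opening"])
im,d,W,cal=look("w5")
r=np.hypot(W[...,0]-.564,W[...,1]+.126);z=W[...,2]
f=(r<.042)&(z>.036)&(z<.046);P=W[f]
A=np.c_[P[:,:2]-P[:,:2].mean(0),np.ones(len(P))];c=np.linalg.lstsq(A,P[:,2],rcond=None)[0];print("flange z,tilt",f.sum(),c,cv2.minEnclosingCircle(P[:,:2].astype(np.float32)*1000))
j=(r>.05)&(r<.07)&(z>.02)&(z<.035);print("face z",np.median(z[j]))
cv2.imwrite("pics/w5c.png",cv2.resize(im[40:240,150:410],None,fx=3,fy=3))
E
```

```text
13.7667 [ 0.63328934 -0.1262673   0.22594926] [-0.56415151 -1.13893469  0.42210898] 0.08681323250418328
flange z,tilt 2372 [-0.00052765 -0.00267368  0.04027391] ((564.1052856445312, -125.78689575195312), 39.46274185180664)
face z 0.02827373881103712
```

View pics/w5c.png

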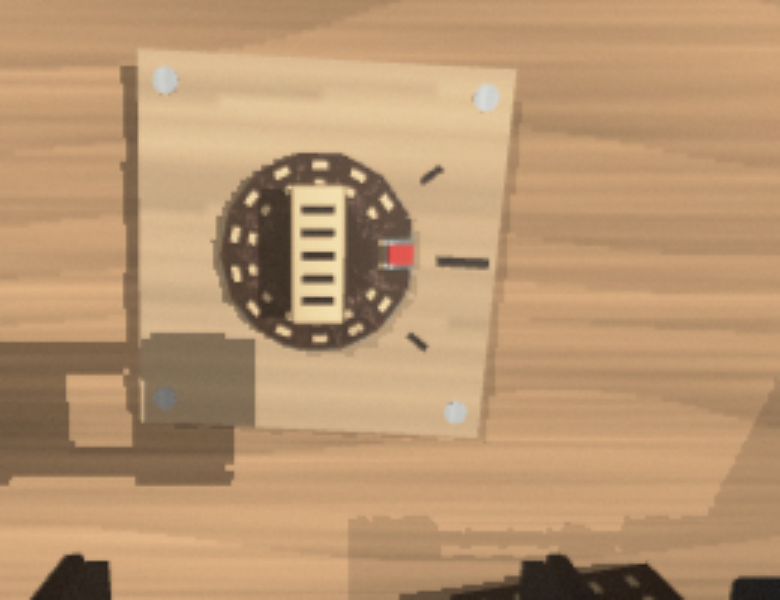

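The picture shows the red key at (400,255) centred in the notch. The flange top is 12.0 mm above the face and shows no tilt, so the lid is home.

```bash
python3 -c "
from station import bot
print(bot.hand_in())"
```

```text
the job is handed in; nothing more can be done
None
```

The lid is seated flat on the jig with its notch over the red key; I let go, moved the gripper clear and handed the job in at about 14 s, with contact forces no higher than about 9 N in the readings.

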